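# Clamp the sprung work support at its tape mark and keep holding it down

## Task

Set the sprung work support for the next pole: press its round rest plate down until the lower edge of the red tape on the leg is level with the top of the black collar and, holding the plate down at that mark all the while, swing the orange-gripped clamp lever clockwise (seen from above) right round to its shut stop. Do not let go: finish with the hand still on the plate, holding the leg at the mark with the lever shut. Leave everything else on the table where it is.

Things in the scene. Friction and masses are not known exactly. Their poses are not given: they have to be found in the camera images.
- plate (a point): Centre of the flat top face of the round rest plate (92 mm across, 10 mm thick, black rubber on aluminium) on the sliding leg of the blue-footed work support. It stands 200 mm above the table with the leg fully up and moves straight down with the leg. It is pressed anywhere on its top; the leg slides without tipping or turning. A spring in the leg pushes it up with about 6 to 9 N at the top and 2 to 3 N more at 45 mm down.
- leg (a joint): How far the leg is pushed down, in m: 0 fully up (where the spring returns it whenever it is let go with the lever open), 0.050 fully down. The leg is an aluminium tube 28 mm across.
- collar (a point): Centre of the top edge of the black collar (51 mm across) on the fixed outer tube, on the leg's axis, 100 mm above the table. Its axes are those of the support: z up, x and y along the 160 mm and 120 mm sides of its blue foot, which is bolted to the table. Seen along its axes, the lever's vertical pin stands 26.7 mm from the leg's axis towards -x of this frame (the support stands turned by 0.2 to 1.4 rad, so that this side faces the robot and its right).
- mark (a point): The length mark: centre, on the leg's axis, of the lower edge of the 8 mm wide band of red tape round the leg. It moves with the leg; it starts 20 to 40 mm above the collar's top edge and is right when level with it. Where the tape sits on the leg differs from start to start.
- lever (a joint): Angle of the cam clamp lever about its vertical pin on the collar, in rad: near 0 (up to 0.3) open at the start, grows as it swings clockwise seen from above, 1.571 shut against its stop. At 0 the lever points from its pin 45 degrees to the -y side of the collar frame's -x axis, shut 45 degrees to the +y side. It moves freely and stays where it is left until the cam bites on the leg (from about 1.0 rad on, up to about 10 N at the grip); shut it stays shut.
- grip (a point): Centre of the upright orange grip (18 mm across, 65 mm tall, its top 200 mm above the table, level with the plate when the leg is up) at the end of the cranked lever, 38 mm from the lever's pin. The grip travels just outside the rim of the plate (5 to 10 mm clear of it) and, once the leg is down, stands up past the plate, so that a fingertip pressing on the rim of the plate can push the grip round.
- pole: Loose bamboo pole, 22 mm across, 500 mm long, lying along its own x axis; origin under its middle. Not to be disturbed.
- saw: Loose pull saw lying flat, about 370 mm long, black handle; origin near the handle's front end, on the table. Not to be disturbed.
- tape_measure: Loose black and yellow tape measure, 72 x 40 x 66 mm, standing; origin under its centre. Not to be disturbed.
- pencil: Loose yellow pencil, 190 mm long, lying; origin under its middle. Not to be disturbed.
- try_square: Loose try square, 115 mm wooden stock and 150 mm steel blade, lying flat; origin under the stock's middle. Not to be disturbed.
- glue: Loose white glue bottle with orange cap, 52 mm across, 150 mm tall; origin under its centre. Not to be disturbed.
- offcut: Loose offcut of bamboo pole, 22 mm across, 70 mm tall, standing on end; origin under its centre. Not to be disturbed.
Things that resemble listed ones, but are neither listed nor needed, are in the scene too. Leave any purple look-alike of the part that bears plate alone.

How it is judged:
On the way, in this order (a step that is already met when the one before it is completed fails the run):
1. the hand holds the leg down with the tape's lower edge level with the collar (within 3 mm) while the lever is still open (z of mark in the frame of collar between -0.003 and 0.003 m and value of joint lever below 0.6 rad and contact force between the fingers and leg above 1.5 N), for 0.3 s.
2. the lever is swung shut with the leg still held at the mark (value of joint lever above 1.42 rad and z of mark in the frame of collar between -0.003 and 0.003 m and contact force between the fingers and leg above 1.5 N), for 0.2 s.
At the end, for the whole second after the job is handed in: The hand is still on the sliding leg or its plate (more than 1.5 N), the leg stands still with the lower edge of the red tape within 3 mm of the collar's top edge, and the lever is shut (beyond 1.42 rad, the stop being at 1.57) (all of step 2 and velocity of joint leg between -0.01 and 0.01 m/s); the arm keeps its last pose, push and grip.
It fails at once if the lever swung more than half shut while the leg is over 5 mm off its mark (value of joint lever above 0.8 rad and (z of mark in the frame of collar above 0.005 m or z of mark in the frame of collar below -0.005 m)).
It fails at once if a bystander on the table moved by more than 20 mm (distance of any of pole, saw, tape_measure, pencil, try_square, glue, offcut from where it was at the start of the episode above 0.02 m).
It also fails if it takes over 45 s, if anything falls off the work surface, if the arm or the gripper's body presses on something with over 40 N, if the wrist force passes 120 N, or if a joint passes its speed limit or range.

## Robot

A 6-joint arm with a two-finger parallel gripper is mounted at the origin on the work surface. World frame = base frame: x ahead of the robot, y to its left, z up, the work surface at z = 0. Lengths are in m, angles in rad, forces in N, time in s.
With the tool pointing down it reaches from about 0.3 to 0.875 m from the base axis. Payload 6.4 kg.
Tool frame: the origin (TCP) lies at the very end of the fingers, on their centre line; the grasp point (between the pads) lies 19 mm behind it; z points along the fingers, y is the line along which they close (so a half turn about z gives the same grasp; the last joint's range is limited). The gripper opens to 85 mm and grips with 20 to 120 N. Pads are 22 mm wide; open, the fingers measure 114 mm over their backs; the gripper's body (76 mm by 85 mm) begins 54 mm behind the grasp point. The pads swing forward as they close: fully open they stand 13 mm farther back than shut.
Start: joints at [-1.498, 0.181, 1.607, -0, 1.354, -0.206], TCP at [0.158, -0.553, 0.231] pointing down, gripper open.
Joint ranges: [-2.99, 2.99], [-0.89, 2.07], [0.3, 2.58], [-1.14, 4.28], [0, 2.63], [-3.12, 3.12]. Speed limits (rad/s): [2.57, 2.57, 3.01, 3.14, 3.14, 3.14].

## Interface

Orientations are given as a unit quaternion [w, x, y, z].
In Python, from bench import telemetry, camera, ctrl, spotter gives the robot as it stands.
- The arm moves only by the tool send_rows, never from a script. Its argument "series" is a list of rows, each a list of 3 entries, a list of its own where there are three numbers: the turn, a rotation vector about the world's x, y, z in degrees, then the shift along the world's x, y, z in mm, then the closure, from -1 (fully open) to 1 (shut), so that 0 is half open. In form: [[[rx, ry, rz], [dx, dy, dz], gripper], ...]. A call has 1 to 10 rows; each row is the pose to reach, as a shift and turn from the pose commanded when the call began; what a row does not reach only later rows make up. A row lasts 1/8 s, in which the tool goes at most 62.5 mm and 10.7 degrees, less where a joint would pass 70% of its speed; a pose out of reach is approached as far as the arm can. A call with a gripper value outside its range is refused whole. The fingers move at their own pace and stop on an object; the grip force is fixed at half the most. Time passes only in rows, so rows that repeat a pose let the fingers close. It gives the time, the measured TCP pose, the force, the opening and the grip force at its end, in the units of the state.
- telemetry.get_obs(): the state, without advancing time (a new reading comes with each control period).
- camera(name): name is "scene" or "top" or "wrist"; returns a dict with "pixels" (384x512x3 uint8, red, green, blue), "camera_matrix" (3x3 intrinsics, pixels), "xyz" and "orientation" of the camera in the world. Camera axes: x right, y up, looking along -z (the intrinsics and any distortion apply to the point x, -y, -z); pixel columns grow to the right and rows downward; lengths in m; the calibration is good to about 2 mm. A picture is of the moment at which its call begins. There is no depth.
- ctrl.hand_in(): hands the job in; it is judged then, once.
Trained networks look in the newest picture that a camera, given by its name, has taken for a name from the list of things; names that differ only in an ending like _2 or _b are one class to them, and where a whole thing is asked for, a point or a joint stands for the part that bears it (a point fixed in the world has none). Each returns a list of dicts, best first, with "conf" (0 to 1); they miss things now and then, are a little off and sometimes report something else, mostly with a low value. They report only what shows in the picture. A call takes as long as a camera call. They do not tell look-alikes from the thing itself.
- spotter.boxes_of(thing, camera): "xyz" ([x, y, z] in m, in world coordinates, good to about 4 mm: the middle of the surface that is visible of it).
- spotter.landmark_of(thing, camera): "xyz" ([x, y, z] in m, in world coordinates, good to about 4 mm: a listed point, or the origin of a listed thing).
The state is a dict: "time_s": time; "q": joint angles; "dq": joint speeds; "joint_efforts": joint torques, N m; "eef_pos": TCP position; "eef_rot": TCP orientation; "wrist_force": force on the tool from outside, world axes, zero at the start; "torque": the same for the moment, N m; "opening": opening from 0.0 (shut) to 1.0 (fully open); "grasp_force": force on a finger pad.
Only numpy, scipy, OpenCV 4.12 (cv2) and the standard library are available. Lean on these libraries where they do the work, as an engineer would, in place of code of your own. Each camera call takes 0.05 s, during which the arm holds its last target. There are 200 camera calls.

## Working session

There is one attempt and no reset: what is moved stays moved. The work goes in short steps, Python scripts to look and compute and a tool call to move; the robot and the scene stay as the last step left them, time stands still between calls to the robot, and variables do not carry over. Pictures are saved under pics/ and viewed, at most 11 in all, crops included, and the job is handed in when it is done.

Besides the shell and the picture viewer there is one more tool, called after "Emit:" as a command line: name --argument value ..., lists and objects as JSON in quotes. send_rows: Moves the arm, as the interface text tells. Its arguments: {"type":"object","properties":{"series":{"type":"array","items":{"type":"array"}}},"required":["series"]}

```bash
mkdir -p pics; cat > h.py <<'E'
import numpy as np, cv2
from bench import telemetry, camera, ctrl, spotter
def snap(n,f=None):
    c=camera(n)
    if f: cv2.imwrite('pics/'+f,cv2.cvtColor(c['pixels'],cv2.COLOR_RGB2BGR))
    return c
def R(c):
    o=np.array(c['orientation'],float)
    if o.shape==(3,3): return o
    from scipy.spatial.transform import Rotation as Ro
    return Ro.from_quat([o[1],o[2],o[3],o[0]]).as_matrix()
def proj(c,p):
    q=R(c).T@(np.array(p)-c['xyz']); q=q*[1,-1,-1]
    u=np.array(c['camera_matrix'])@q; return u[:2]/u[2]
def ray_z(c,uv,z):
    d=np.linalg.inv(c['camera_matrix'])@[uv[0],uv[1],1.]; d=R(c)@(d*[1,-1,-1])
    return np.array(c['xyz'])+d*(z-c['xyz'][2])/d[2]
E
python3 - <<'E'
from h import *
np.set_printoptions(precision=4,suppress=True)
ims=[]
for n in ('scene','top'):
    c=snap(n); print(n,c['xyz'],c['orientation'],[k for k in c]); ims.append(c['pixels'])
    for t in ('plate','collar','mark','grip'):
        print(t,[(round(d['conf'],2),np.round(d['xyz'],4).tolist(),proj(c,d['xyz']).round().tolist()) for d in spotter.landmark_of(t,n)[:3]])
cv2.imwrite('pics/a.png',cv2.resize(cv2.cvtColor(np.hstack(ims),cv2.COLOR_RGB2BGR),(800,300),interpolation=cv2.INTER_AREA))
for n,i in zip('st',ims): cv2.imwrite(f'pics/a_{n}.png',cv2.cvtColor(i,cv2.COLOR_RGB2BGR))
print(telemetry.get_obs())
E
```

```text
scene [1.5381 0.4047 1.0771] [0.514  0.2405 0.3529 0.744 ] ['pixels', 'camera_matrix', 'xyz', 'orientation']
plate [(0.91, [0.2364, 0.2755, 0.2031], [370.0, 146.0]), (0.83, [0.5845, -0.1025, 0.1993], [219.0, 185.0]), (0.71, [0.1929, -0.3032, 0.2002], [214.0, 109.0])]
collar [(0.96, [0.5842, -0.1003, 0.1007], [222.0, 210.0]), (0.84, [0.242, 0.2744, 0.0987], [365.0, 172.0]), (0.81, [0.1952, -0.3056, 0.1029], [215.0, 131.0])]
mark []
grip [(0.6, [0.2161, 0.2175, 0.1714], [353.0, 147.0]), (0.41, [0.566, -0.1578, 0.1685], [206.0, 185.0]), (0.4, [0.171, -0.3594, 0.1663], [204.0, 111.0])]
top [ 0.3469 -0.0136  1.4928] [-0.7034 -0.0298  0.0347  0.7094] ['pixels', 'camera_matrix', 'xyz', 'orientation']
plate [(0.91, [0.1922, -0.3034, 0.1987], [358.0, 290.0]), (0.79, [0.2433, 0.2742, 0.1961], [149.0, 274.0]), (0.59, [0.5837, -0.104, 0.1993], [284.0, 151.0])]
collar [(0.86, [0.1918, -0.3046, 0.1016], [351.0, 287.0]), (0.71, [0.5853, -0.1005, 0.1022], [281.0, 156.0]), (0.61, [0.2371, 0.2731, 0.0994], [157.0, 273.0])]
mark []
grip [(0.61, [0.5705, -0.1601, 0.1665], [303.0, 158.0]), (0.57, [0.1718, -0.3595, 0.1691], [376.0, 296.0]), (0.46, [0.2162, 0.2188, 0.1645], [171.0, 282.0])]
{'time_s': 0.5, 'q': array([-1.4983,  0.1808,  1.607 ,  0.    ,  1.3538, -0.2063]), 'dq': array([ 0.0008,  0.0001,  0.0003, -0.0015,  0.0003, -0.0011]), 'joint_efforts': array([  0.0003, -44.4441, -35.1365,  -0.0003,   0.0019,  -0.    ]), 'eef_pos': array([ 0.1583, -0.5528,  0.2313]), 'eef_rot': array([-0.    ,  0.9903,  0.1389,  0.    ]), 'wrist_force': array([ 0.7889, -0.5666,  0.6984]), 'torque': array([ 0.0454, -0.0084, -0.0725]), 'grasp_force': 0.0, 'opening': 0.9989302683409814}
```

View pics/a_s.png

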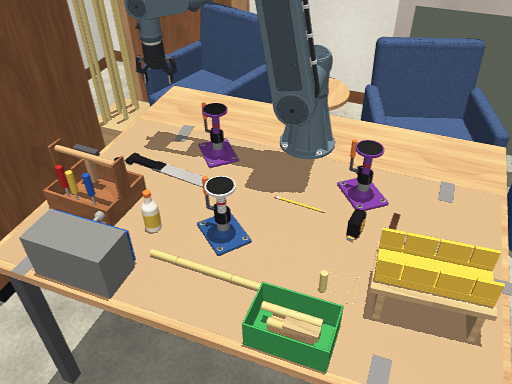

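View pics/a_t.png

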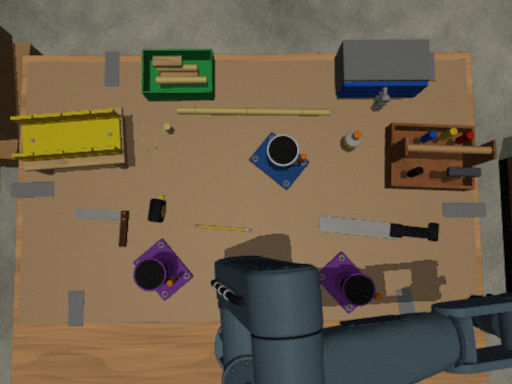

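The supports are at scene (220,186), with a blue foot, and at (215,109) and (369,150), both with purple feet. The blue-footed one at about (0.584, -0.102) fits the description. I'll confirm it in an enlarged crop and measure the foot's yaw.

```bash
python3 - <<'E'
from h import *
np.set_printoptions(precision=4,suppress=True)
c=snap('scene'); im=cv2.cvtColor(c['pixels'],cv2.COLOR_RGB2BGR)
a=cv2.resize(im[165:260,180:260],None,fx=6,fy=6,interpolation=cv2.INTER_CUBIC)
t=snap('top'); im=cv2.cvtColor(t['pixels'],cv2.COLOR_RGB2BGR)
b=cv2.resize(im[125:195,245:315],(320,320),interpolation=cv2.INTER_CUBIC)
cv2.imwrite('pics/b.png',np.hstack([a,np.vstack([b,np.zeros((250,320,3),np.uint8)])]))
hsv=cv2.cvtColor(im,cv2.COLOR_BGR2HSV)
m=cv2.inRange(hsv,(95,100,40),(118,255,255)); k=np.zeros_like(m); k[125:195,245:315]=m[125:195,245:315]
pts=np.argwhere(k)[:,::-1]; w=np.array([ray_z(t,p,0.01)[:2] for p in pts],np.float32)
r=cv2.minAreaRect(w); print(len(pts),r, cv2.boxPoints(r))
print(t['camera_matrix'][0],c['camera_matrix'][0])
E
```

```text
888 ((0.5878081321716309, -0.09974424540996552), (0.15610052645206451, 0.11696363240480423), 50.57624435424805) [[ 0.4931 -0.1229]
 [ 0.5834 -0.1972]
 [ 0.6825 -0.0766]
 [ 0.5922 -0.0023]]
[461.6824   0.     255.8988] [471.9977   0.     263.289 ]
```

View pics/b.png

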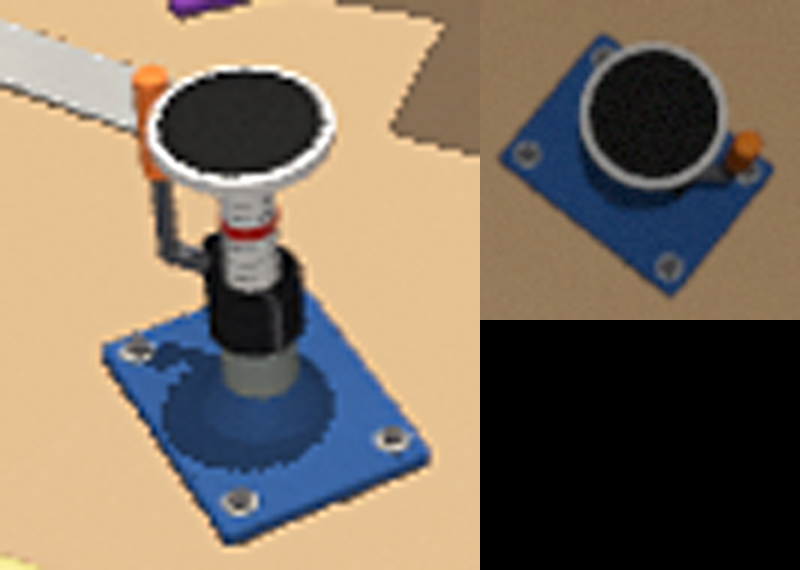

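The crop confirms it: blue foot, orange grip at scene about (205,185), red tape at about (221.7,203.3). Foot yaw is about 50.6°. Next I need the wrist camera's mounting so I can get a close view of the tape.

```bash
python3 - <<'E'
from h import *
from scipy.spatial.transform import Rotation as Ro
np.set_printoptions(precision=4,suppress=True)
o=telemetry.get_obs(); w=o['eef_rot']; T=Ro.from_quat([w[1],w[2],w[3],w[0]]).as_matrix()
c=snap('wrist'); print('cam in tool',T.T@(c['xyz']-o['eef_pos'])); print('look dir',T.T@(-R(c)[:,2]),'up',T.T@R(c)[:,1]); print(c['camera_matrix'])
print(T)
# tape from the scene view
s=snap('scene'); p=s['pixels'].astype(float); red=p[:,:,0]-0.5*(p[:,:,1]+p[:,:,2])
print(red[196:214,216:228].round())
ax=np.array([.586,-.101]); d=s['xyz'][:2]-ax; d/=np.linalg.norm(d)
for z in (.1,.12,.13,.14,.15): print(z,proj(s,[*(ax+.014*d),z]), proj(s,[*(ax+.0255*d),z]))
E
```

```text
cam in tool [ 0.0736 -0.     -0.1424]
look dir [-0.2855  0.      0.9584] up [0.9584 0.0001 0.2855]
[[283.9916   0.     255.4329]
 [  0.     283.9916 187.5308]
 [  0.       0.       1.    ]]
[[ 0.9614  0.2752 -0.    ]
 [ 0.2752 -0.9614 -0.    ]
 [-0.      0.     -1.    ]]
[[  6.   6.   6.   7.   5.   6.   6.   6.   4.   8.  25.  46.]
 [ 18.   4.   6.   6.   6.   6.   7.   6.   4.  24.  66.  62.]
 [ 29.   3.   6.   6.   5.   6.   6.   4.   0.  22.  64.  60.]
 [ 46.   2.   6.   4.   4.   5.   5.   6.   4.  22.  81.  61.]
 [ 44.   0.   5.   5.   5.   6.   6.   4.  -2.  18.  77.  60.]
 [ 67.  21.   1.   1.   4.   4.   4.  -1.   6.  55.  68.  60.]
 [ 68.  74.  20.  -2.  -2.  -2.   2.  31.  60.  79.  72.  60.]
 [ 38.  86. 112. 108.  90.  94. 114. 114. 100.  58.  42.  60.]
 [ -5.  15.  91. 116. 116. 115. 117.  92.  39.   4.  44.  61.]
 [ -0.  -0.   4.  30.  28.  27.  21.  -0.   0.   9.  47.  65.]
 [  0.   2.   2.  -1.   2.   0.   2.   4.   4.   3.   2.  28.]
 [ -1.   3.   5.   6.   6.   4.   6.   7.   4.   4.   2.  -4.]
 [  2.   2.   6.   6.   6.   6.   6.   5.   6.   5.   3.  -0.]
 [  0.   2.   5.   5.   4.   6.   4.   6.   6.   5.   4.   2.]
 [  2.   3.   6.   6.   6.   6.   6.   6.   6.   5.   2.  -2.]
 [ -1.   2.   6.   4.   4.   4.   6.   6.   6.   6.   2.  -0.]
 [ -1.   1.   4.   7.   8.   6.   6.   8.   7.   4.   0.   2.]
 [  0.  -2.   2.   0.   4.   6.   3.   2.  -0.  -2.  -2.   0.]]
0.1 [221.4998 213.1791] [221.713 215.745]
0.12 [221.095  208.3061] [221.3075 210.8647]
0.13 [220.8898 205.8369] [221.1021 208.3915]
0.14 [220.6828 203.3454] [220.8947 205.8959]
0.15 [220.4739 200.8314] [220.6855 203.3776]
```

Emit:
send_rows --series '[[[0, 0, 0], [40, 37, 20], 1], [[0, 0, 0], [80, 74, 30], 1], [[0, 0, 0], [120, 111, 30], 1], [[0, 0, -1], [160, 148, 30], 1], [[0, 0, -2], [200, 185, 30], 1], [[0, 0, -3], [240, 222, 30], 1], [[0, 0, -4], [280, 259, 30], 1], [[0, 0, -5], [320, 296, 30], 1], [[0, 0, -5], [360, 333, 30], 1], [[0, 0, -5], [400, 370, 30], 1]]'

```text
time_s: 1.95
eef_pos: [0.5595, -0.1814, 0.2615]
eef_rot: [0.0, 0.995, 0.096, 0.0]
wrist_force: [0.7, -0.8, 0.3]
opening: 0.0
grasp_force: 0.0
```

Emit:
send_rows --series '[[[0, 0, 0], [20, 20, 0], 1], [[0, 0, 0], [37, 35, 0], 1], [[0, 0, 0], [37, 35, -15], 1], [[0, 0, 0], [37, 35, -35], 1], [[0, 0, 0], [37, 35, -45], 1], [[0, 0, 0], [37, 35, -45], 1]]'

```text
time_s: 2.7
eef_pos: [0.594, -0.1482, 0.2146]
eef_rot: [-0.001, 0.995, 0.095, -0.001]
wrist_force: [-0.3, -0.2, -0.2]
opening: -0.0
grasp_force: 0.0
```

```bash
python3 - <<'E'
from h import *
np.set_printoptions(precision=4,suppress=True)
o=telemetry.get_obs(); print(o['time_s'],o['eef_pos'],o['eef_rot'],o['wrist_force'],o['opening'],o['q'])
w=snap('wrist'); 
for t in ('plate','grip'): print(t,[(round(d['conf'],2),np.round(d['xyz'],4),proj(w,d['xyz'])) for d in spotter.landmark_of(t,'wrist')[:2]])
print('tip',proj(w,o['eef_pos']))
s=snap('scene'); p=cv2.cvtColor(s['pixels'],cv2.COLOR_RGB2BGR)
a=cv2.resize(p[165:225,180:260],(640,480),interpolation=cv2.INTER_CUBIC)
b=cv2.cvtColor(w['pixels'],cv2.COLOR_RGB2BGR)
cv2.imwrite('pics/c.png',b); cv2.imwrite('pics/c2.png',a)
g=s['pixels'].astype(float)
print(g[200:220,219:223].mean(1).round())
E
```

```text
2.7 [ 0.594  -0.1482  0.2146] [-0.0007  0.9955  0.095  -0.0013] [-0.3319 -0.2206 -0.1723] -0.00011708356887151156 [-0.4381  0.2787  1.5234 -0.0001  1.3424  0.9425]
plate [(0.68, array([ 0.5796, -0.0973,  0.1972]), array([170.3688, 234.7154]))]
grip []
tip [255.6583 241.3804]
[[172. 167. 163.]
 [141. 140. 138.]
 [172. 176. 172.]
 [143.  39.  35.]
 [141.  22.  20.]
 [165. 140. 136.]
 [136. 136. 134.]
 [171. 168. 163.]
 [169. 165. 162.]
 [148. 144. 141.]
 [172. 168. 164.]
 [136. 132. 130.]
 [178. 173. 169.]
 [ 90.  88.  86.]
 [ 15.  14.  14.]
 [ 18.  18.  19.]
 [ 23.  23.  25.]
 [ 21.  21.  22.]
 [ 20.  20.  22.]
 [ 22.  21.  23.]]
```

View pics/c.png

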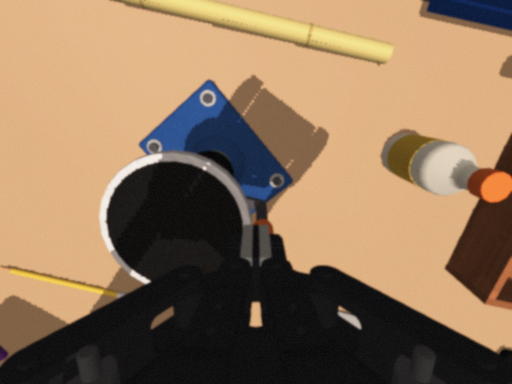

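```bash
python3 - <<'E'
from h import *
np.set_printoptions(precision=4,suppress=True)
w=snap('wrist'); print(w['xyz'])
for z in (.2,.17,.14): print(z,ray_z(w,(263,225),z), proj(w,[.568,-.159,z]))
print('plate c',ray_z(w,(176,225),.2))
for n in('scene','top'):
  c=snap(n); print([(round(d['conf'],2),np.round(d['xyz'],4).tolist()) for d in spotter.landmark_of('grip',n)[:4]])
im=cv2.cvtColor(w['pixels'],cv2.COLOR_RGB2BGR)
s=snap('scene'); p=cv2.cvtColor(s['pixels'],cv2.COLOR_RGB2BGR)
a=cv2.resize(p[165:225,180:240],(400,400),interpolation=cv2.INTER_CUBIC)
b=cv2.resize(im[195:275,216:296],(400,400),interpolation=cv2.INTER_CUBIC)
cv2.imwrite('pics/d.png',np.hstack([a,b]))
E
```

```text
[ 0.6676 -0.1341  0.3596]
0.2 [ 0.5986 -0.1523  0.2   ] [263.8248 269.9813]
0.17 [ 0.5856 -0.1557  0.17  ] [262.6416 247.2555]
0.14 [ 0.5727 -0.1591  0.14  ] [261.7424 229.9834]
plate c [ 0.5886 -0.1002  0.2   ]
[(0.68, [0.2151, 0.2184, 0.1697]), (0.6, [0.5673, -0.1562, 0.1712])]
[(0.63, [0.2168, 0.2179, 0.1673]), (0.62, [0.1747, -0.3602, 0.1697]), (0.6, [0.5696, -0.1597, 0.1657])]
```

View pics/d.png

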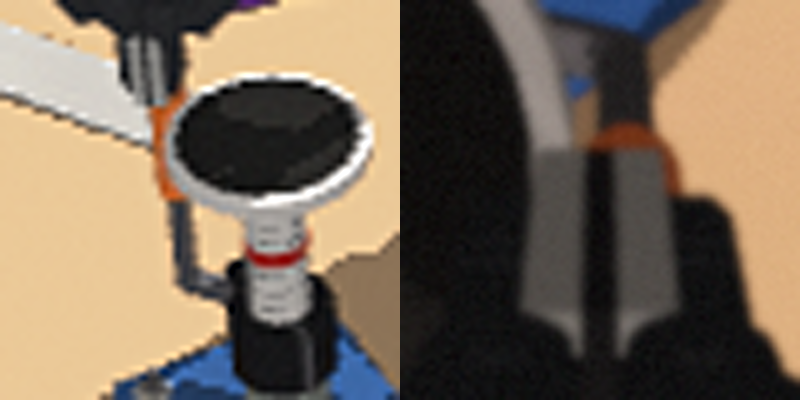

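The orange at (263,225) in the wrist view is the foot of the grip, at z of about 0.135. That agrees with grip (0.5685,-0.1585). The closed tips are only about 15 mm across, so I'll part them about 20 mm: the inner finger presses the plate and the outer one will push the grip. Pressing down most of the way now.

Emit:
send_rows --series '[[[0, 0, 0], [0, -1, 0], 0.53], [[0, 0, 0], [0, -1, -6], 0.53], [[0, 0, 0], [0, -1, -12], 0.53], [[0, 0, 0], [0, -1, -17], 0.53], [[0, 0, 0], [0, -1, -22], 0.53], [[0, 0, 0], [0, -1, -27], 0.53], [[0, 0, 0], [0, -1, -32], 0.53], [[0, 0, 0], [0, -1, -37], 0.53], [[0, 0, 0], [0, -1, -37], 0.53], [[0, 0, 0], [0, -1, -37], 0.53]]'

```text
time_s: 4.45
eef_pos: [0.5951, -0.1487, 0.1802]
eef_rot: [-0.0, 0.995, 0.096, -0.0]
wrist_force: [-4.1, 1.2, 7.0]
opening: 0.233
grasp_force: 3.9
```

```bash
cat >> h.py <<'E'
def look(f=None):
    o=telemetry.get_obs(); print(o['time_s'],o['eef_pos'].round(4),o['wrist_force'].round(1),round(o['opening'],3))
    g=np.mean([snap('scene')['pixels'].astype(float) for _ in range(3)],0)
    a=g[198:218,219:223].mean(1); red=a[:,0]-.5*(a[:,1]+a[:,2])
    for i in range(len(a)): print(198+i,red[i].round(),a[i,1].round(),end=' | ')
    print()
    s=snap('scene'); print([(round(d['conf'],2),np.round(d['xyz'],4).tolist()) for d in spotter.landmark_of('grip','scene')[:4]])
    w=snap('wrist'); 
    A=cv2.resize(cv2.cvtColor(s['pixels'],cv2.COLOR_RGB2BGR)[165:225,180:240],(400,400),interpolation=cv2.INTER_CUBIC)
    B=cv2.resize(cv2.cvtColor(w['pixels'],cv2.COLOR_RGB2BGR)[180:300,196:316],(400,400),interpolation=cv2.INTER_CUBIC)
    if f: cv2.imwrite('pics/'+f,np.hstack([A,B]))
E
python3 -c "
from h import *
look('e.png')"
```

```text
4.45 [ 0.5951 -0.1487  0.1802] [-4.1  1.2  7. ] 0.233
198 2.0 27.0 | 199 5.0 116.0 | 200 2.0 252.0 | 201 7.0 165.0 | 202 6.0 167.0 | 203 5.0 156.0 | 204 5.0 140.0 | 205 6.0 169.0 | 206 2.0 139.0 | 207 3.0 170.0 | 208 113.0 30.0 | 209 114.0 30.0 | 210 21.0 147.0 | 211 2.0 134.0 | 212 7.0 175.0 | 213 3.0 88.0 | 214 -0.0 15.0 | 215 1.0 20.0 | 216 -0.0 22.0 | 217 -0.0 22.0 | 
[(0.61, [0.5652, -0.1568, 0.172]), (0.51, [0.2131, 0.2178, 0.1711])]
```

View pics/e.png

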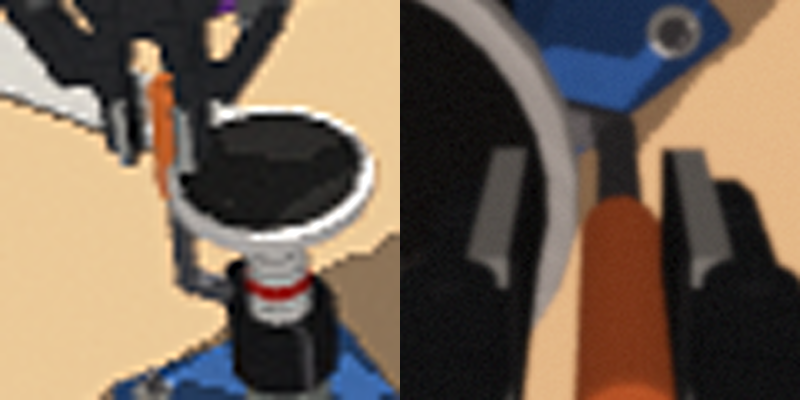

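The tape's lower edge moved from row 204.7 to 209.7, which is 20 mm, and TCP z (0.180) matches the plate height. About 13 mm remain. In the wrist view the grip lies partly in line with the gap between the fingers, so I'll narrow the gap to 10 mm and shift inward 2 mm.

Emit:
send_rows --series '[[[0, 0, 0], [0, 2, 0], 0.76], [[0, 0, 0], [0, 2, -4], 0.76], [[0, 0, 0], [0, 2, -8], 0.76], [[0, 0, 0], [0, 2, -12], 0.76], [[0, 0, 0], [0, 2, -12], 0.76], [[0, 0, 0], [0, 2, -12], 0.76]]'

```text
time_s: 5.5
eef_pos: [0.5953, -0.1464, 0.1683]
eef_rot: [-0.0, 0.995, 0.096, 0.0]
wrist_force: [-3.9, 2.4, 8.2]
opening: 0.117
grasp_force: 4.2
```

```bash
python3 -c "
from h import *
look('f.png')"
```

```text
5.5 [ 0.5953 -0.1464  0.1683] [-3.9  2.4  8.2] 0.117
198 1.0 27.0 | 199 -0.0 27.0 | 200 -0.0 26.0 | 201 1.0 26.0 | 202 3.0 76.0 | 203 0.0 255.0 | 204 7.0 166.0 | 205 7.0 165.0 | 206 5.0 153.0 | 207 6.0 145.0 | 208 6.0 168.0 | 209 2.0 140.0 | 210 2.0 171.0 | 211 121.0 22.0 | 212 115.0 36.0 | 213 11.0 77.0 | 214 -3.0 17.0 | 215 0.0 21.0 | 216 -1.0 23.0 | 217 -1.0 22.0 | 
[(0.61, [0.2118, 0.2173, 0.1689]), (0.51, [0.5656, -0.155, 0.1702]), (0.46, [0.7512, -0.0183, -0.0004])]
```

View pics/f.png

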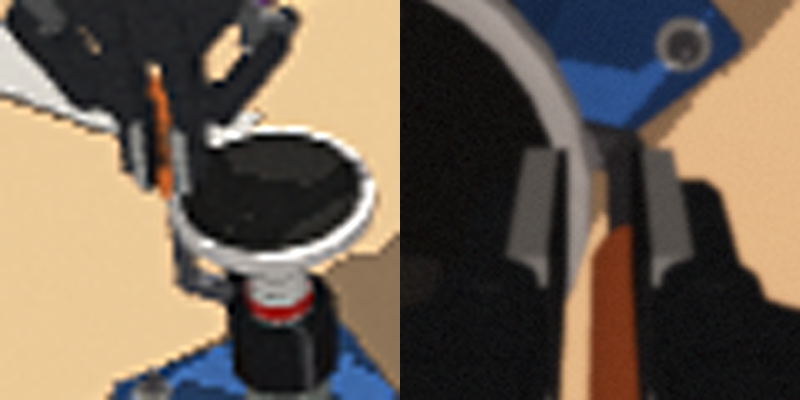

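The tape's lower edge is at row 212.6 and the collar line at 212.95, so about 1.4 mm is left. Press that and hold.

Emit:
send_rows --series '[[[0, 0, 0], [0, 0, -1.5], 0.76], [[0, 0, 0], [0, 0, -1.5], 0.76], [[0, 0, 0], [0, 0, -1.5], 0.76], [[0, 0, 0], [0, 0, -1.5], 0.76], [[0, 0, 0], [0, 0, -1.5], 0.76], [[0, 0, 0], [0, 0, -1.5], 0.76]]'

```text
time_s: 6.55
eef_pos: [0.5953, -0.1464, 0.167]
eef_rot: [-0.0, 0.995, 0.096, 0.0]
wrist_force: [-3.7, 2.5, 9.4]
opening: 0.119
grasp_force: 4.6
```

Emit:
send_rows --series '[[[0, 0, -4], [-3, -0.6, 0], 0.76], [[0, 0, -8], [-6.2, -1, 0], 0.76], [[0, 0, -12], [-9.5, -1.1, 0], 0.76], [[0, 0, -16], [-12.7, -1.1, 0], 0.76], [[0, 0, -20], [-16, -0.8, 0], 0.76], [[0, 0, -24], [-19.2, -0.3, 0], 0.76], [[0, 0, -28], [-22.4, 0.4, 0], 0.76], [[0, 0, -28], [-22.4, 0.4, 0], 0.76]]'

```text
time_s: 7.55
eef_pos: [0.5762, -0.1479, 0.169]
eef_rot: [0.001, 0.989, -0.149, 0.005]
wrist_force: [5.3, -1.8, 8.2]
opening: 0.116
grasp_force: 4.7
```

```bash
python3 -c "
from h import *
look('g.png')"
```

```text
7.55 [ 0.5762 -0.1479  0.169 ] [ 5.3 -1.8  8.2] 0.116
198 1.0 32.0 | 199 1.0 31.0 | 200 1.0 39.0 | 201 3.0 33.0 | 202 6.0 139.0 | 203 2.0 254.0 | 204 7.0 164.0 | 205 6.0 164.0 | 206 5.0 148.0 | 207 6.0 159.0 | 208 5.0 168.0 | 209 1.0 138.0 | 210 18.0 150.0 | 211 120.0 22.0 | 212 106.0 46.0 | 213 -4.0 96.0 | 214 -2.0 16.0 | 215 -0.0 21.0 | 216 -1.0 22.0 | 217 -1.0 22.0 | 
[(0.5, [0.2137, 0.2197, 0.169])]
```

View pics/g.png

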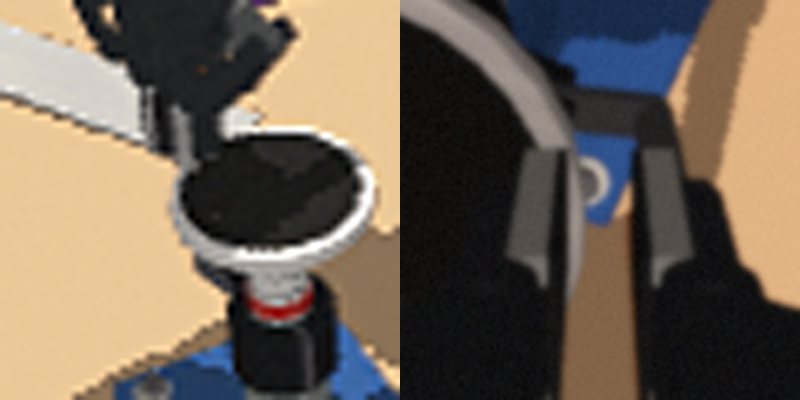

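The grip is now moving with the finger, with the lever at about 0.5 rad. The leg rose about 2 mm, so I'll press that back before going on in small steps.

Emit:
send_rows --series '[[[0, 0, 0], [0, 0, -1], 0.76], [[0, 0, 0], [0, 0, -2], 0.76], [[0, 0, 0], [0, 0, -2.3], 0.76], [[0, 0, -2], [-1.5, 0.4, -2.3], 0.76], [[0, 0, -4], [-3.1, 0.9, -2.3], 0.76], [[0, 0, -6], [-4.6, 1.5, -2.3], 0.76], [[0, 0, -6], [-4.6, 1.5, -2.3], 0.76]]'

```text
time_s: 8.72
eef_pos: [0.5719, -0.1467, 0.1668]
eef_rot: [0.001, 0.98, -0.2, 0.005]
wrist_force: [5.4, -1.6, 9.0]
opening: 0.124
grasp_force: 5.0
```

Emit:
send_rows --series '[[[0, 0, -2], [-1.5, 0.6, 0], 0.76], [[0, 0, -4], [-3, 1.3, 0], 0.76], [[0, 0, -6], [-4.5, 2, 0], 0.76], [[0, 0, -8], [-5.9, 2.7, 0], 0.76], [[0, 0, -10], [-7.3, 3.5, 0], 0.76], [[0, 0, -12], [-8.7, 4.4, 0], 0.76], [[0, 0, -12], [-8.7, 4.4, 0], 0.76]]'

```text
time_s: 9.6
eef_pos: [0.5631, -0.1426, 0.1668]
eef_rot: [0.001, 0.954, -0.301, 0.005]
wrist_force: [4.6, -3.8, 9.4]
opening: 0.122
grasp_force: 5.1
```

```bash
python3 -c "
from h import *
look('i.png')
t=snap('top'); print([(round(d['conf'],2),np.round(d['xyz'],4).tolist()) for d in spotter.landmark_of('grip','top')[:4]])"
```

```text
9.6 [ 0.5631 -0.1426  0.1668] [ 4.6 -3.8  9.4] 0.122
198 0.0 26.0 | 199 1.0 31.0 | 200 1.0 41.0 | 201 2.0 39.0 | 202 3.0 33.0 | 203 0.0 255.0 | 204 8.0 200.0 | 205 6.0 162.0 | 206 6.0 158.0 | 207 5.0 140.0 | 208 6.0 166.0 | 209 3.0 142.0 | 210 -1.0 173.0 | 211 79.0 71.0 | 212 120.0 28.0 | 213 38.0 43.0 | 214 -5.0 20.0 | 215 -1.0 21.0 | 216 -1.0 22.0 | 217 -1.0 22.0 | 
[(0.55, [0.2129, 0.2195, 0.1694])]
[(0.47, [0.1738, -0.3601, 0.1703]), (0.46, [0.2179, 0.2193, 0.1652]), (0.27, [0.3719, 0.0885, 0.0014])]
```

View pics/i.png

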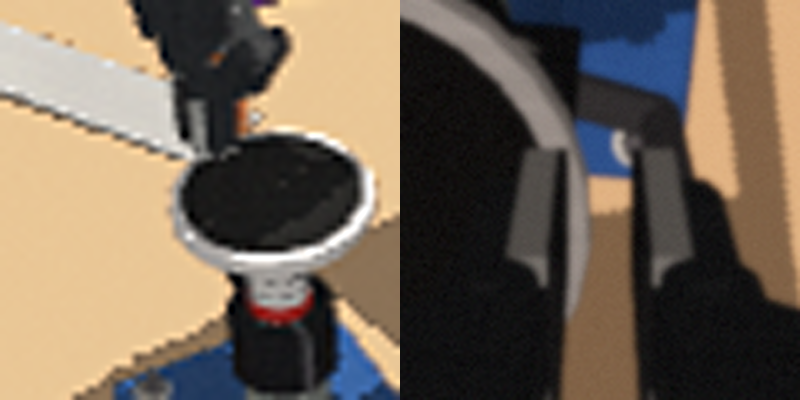

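The tape edge is now exactly level with the collar (band rows 210.85 to 212.95), and orange shows on the far side of the finger. Continuing.

Emit:
send_rows --series '[[[0, 0, -2], [-1.3, 0.9, 0], 0.76], [[0, 0, -4], [-2.6, 1.9, 0], 0.76], [[0, 0, -6], [-3.9, 2.9, 0], 0.76], [[0, 0, -8], [-5.2, 3.9, 0], 0.76], [[0, 0, -10], [-6.4, 5, 0], 0.76], [[0, 0, -10], [-6.4, 5, 0], 0.76]]'

```text
time_s: 10.75
eef_pos: [0.557, -0.138, 0.1669]
eef_rot: [0.001, 0.924, -0.383, 0.006]
wrist_force: [5.8, -4.8, 9.1]
opening: 0.121
grasp_force: 5.5
```

Emit:
send_rows --series '[[[0, 0, -2], [-1.2, 1.1, 0], 0.76], [[0, 0, -4], [-2.3, 2.3, 0], 0.76], [[0, 0, -6], [-3.4, 3.5, 0], 0.76], [[0, 0, -8], [-4.4, 4.8, 0], 0.76], [[0, 0, -8], [-4.4, 4.8, 0], 0.76]]'

```text
time_s: 11.38
eef_pos: [0.5532, -0.1332, 0.1669]
eef_rot: [0.0, 0.895, -0.447, 0.006]
wrist_force: [8.1, -5.3, 7.6]
opening: 0.119
grasp_force: 6.3
```

```bash
python3 -c "
from h import *
look('j.png')
t=snap('top'); s=snap('scene')
a=cv2.cvtColor(t['pixels'],cv2.COLOR_RGB2BGR)[125:195,245:315]; b=cv2.cvtColor(s['pixels'],cv2.COLOR_RGB2BGR)[150:220,175:245]
w=cv2.cvtColor(snap('wrist')['pixels'],cv2.COLOR_RGB2BGR)[180:300,196:316]
cv2.imwrite('pics/j.png',np.hstack([cv2.resize(x,(266,266),interpolation=cv2.INTER_CUBIC) for x in (a,b,w)]))"
```

```text
11.375 [ 0.5532 -0.1332  0.1669] [ 8.1 -5.3  7.6] 0.119
198 0.0 26.0 | 199 0.0 26.0 | 200 0.0 30.0 | 201 2.0 36.0 | 202 3.0 32.0 | 203 0.0 255.0 | 204 9.0 198.0 | 205 6.0 160.0 | 206 6.0 155.0 | 207 5.0 146.0 | 208 6.0 165.0 | 209 3.0 136.0 | 210 -1.0 172.0 | 211 79.0 71.0 | 212 120.0 27.0 | 213 37.0 44.0 | 214 -4.0 19.0 | 215 -1.0 20.0 | 216 -1.0 23.0 | 217 -1.0 21.0 | 
[(0.74, [0.7516, -0.0199, 0.0025]), (0.47, [0.5321, -0.1217, 0.1693]), (0.47, [0.2142, 0.2192, 0.1705])]
```

View pics/j.png

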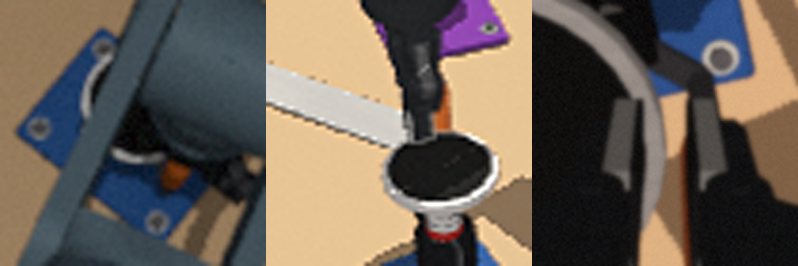

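Emit:
send_rows --series '[[[0, 0, -2], [-1, 1.3, 0], 0.76], [[0, 0, -4], [-2, 2.6, 0], 0.76], [[0, 0, -4], [-2, 2.6, 0], 0.76]]'

```text
time_s: 12.2
eef_pos: [0.5524, -0.1329, 0.1671]
eef_rot: [0.001, 0.878, -0.478, 0.009]
wrist_force: [14.2, -12.7, 1.3]
opening: 0.12
grasp_force: 13.9
```

Emit:
send_rows --series '[[[0, 0, -2], [-0.9, 1.3, 0], 0.76], [[0, 0, -4], [-1.7, 2.7, 0], 0.76], [[0, 0, -4], [-1.7, 2.7, 0], 0.76]]'

```text
time_s: 12.58
eef_pos: [0.552, -0.1335, 0.1673]
eef_rot: [0.002, 0.861, -0.508, 0.011]
wrist_force: [19.3, -24.3, -5.4]
opening: 0.118
grasp_force: 18.0
```

It has stalled at about 30 N sideways, so the lever is at its stop. I'll back off the sideways push and look at the vertical force on the plate.

Emit:
send_rows --series '[[[0, 0, 4], [1.7, -2.7, 0], 0.76], [[0, 0, 8], [3.7, -5.3, 0], 0.76], [[0, 0, 12], [6, -7.8, 0], 0.76], [[0, 0, 14], [7.5, -9, 0], 0.76], [[0, 0, 14], [7.5, -9, 0], 0.76]]'

```text
time_s: 13.2
eef_pos: [0.5541, -0.1348, 0.1662]
eef_rot: [-0.0, 0.917, -0.399, 0.002]
wrist_force: [-2.7, 1.9, 14.2]
opening: 0.123
grasp_force: 7.2
```

```bash
python3 -c "
from h import *
look('k.png')
t=snap('top'); s=snap('scene')
a=cv2.cvtColor(t['pixels'],cv2.COLOR_RGB2BGR)[125:195,245:315]; b=cv2.cvtColor(s['pixels'],cv2.COLOR_RGB2BGR)[150:220,175:245]
print([(round(d['conf'],2),np.round(d['xyz'],4).tolist()) for d in spotter.landmark_of('grip','top')[:4]])
w=cv2.cvtColor(snap('wrist')['pixels'],cv2.COLOR_RGB2BGR)[180:300,196:316]
cv2.imwrite('pics/k.png',np.hstack([cv2.resize(x,(266,266),interpolation=cv2.INTER_CUBIC) for x in (a,b,w)]))
h=cv2.cvtColor(t['pixels'],cv2.COLOR_RGB2HSV); m=cv2.inRange(h,(5,150,90),(18,255,255)); p=np.argwhere(m[140:190,260:315])+[140,260]
print(len(p),p.mean(0) if len(p) else '', ray_z(t,p.mean(0)[::-1],.19) if len(p) else '')
P=np.array([.585,-.101])+.0267*np.array([np.cos(np.deg2rad(230.6)),np.sin(np.deg2rad(230.6))])
for th in (1.2,1.42,1.571):
  a=np.deg2rad(275.6)-th; g=[*(P+.038*np.array([np.cos(a),np.sin(a)])),.2]; print(th,np.round(g,4),proj(t,g),proj(s,g))
"
```

```text
13.2 [ 0.5541 -0.1348  0.1662] [-2.7  1.9 14.2] 0.123
198 1.0 26.0 | 199 1.0 26.0 | 200 2.0 35.0 | 201 2.0 36.0 | 202 3.0 31.0 | 203 6.0 238.0 | 204 6.0 236.0 | 205 7.0 159.0 | 206 6.0 158.0 | 207 5.0 140.0 | 208 5.0 164.0 | 209 5.0 163.0 | 210 -2.0 148.0 | 211 72.0 80.0 | 212 119.0 28.0 | 213 59.0 25.0 | 214 -6.0 20.0 | 215 -1.0 20.0 | 216 -1.0 22.0 | 217 -1.0 21.0 | 
[(0.74, [0.2162, 0.218, 0.1734]), (0.43, [0.5297, -0.1214, 0.1707])]
[(0.61, [0.5358, -0.1262, 0.1651]), (0.54, [0.2181, 0.2171, 0.1646]), (0.36, [0.1745, -0.3611, 0.1714])]
22 [169.68181818 290.90909091] [ 0.53189245 -0.1235129   0.19      ]
1.2 [ 0.5341 -0.1388  0.2   ] [296.58758509 168.34892032] [215.06693774 171.9592355 ]
1.42 [ 0.5312 -0.131   0.2   ] [293.84299884 169.39668622] [217.81565804 171.95792249]
1.571 [ 0.5302 -0.1253  0.2   ] [291.85203722 169.75831744] [219.64523688 172.17091304]
```

View pics/k.png

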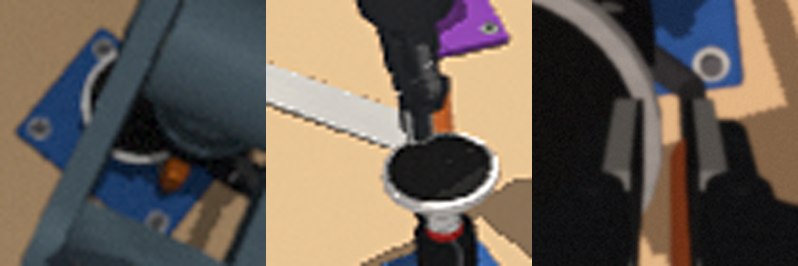

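The lever is shut: the grip's top shows at top-view (290.9,169.7), and (291.9,169.8) is predicted at the stop. The mark is within about 1 mm of the collar edge, and the hand presses the plate with 14 N. I'll let it settle and hand in.

Emit:
send_rows --series '[[[0, 0, 0], [0, 0, 0], 0.76], [[0, 0, 0], [0, 0, 0], 0.76], [[0, 0, 0], [0, 0, 0], 0.76], [[0, 0, 0], [0, 0, 0], 0.76]]'

```text
time_s: 14.2
eef_pos: [0.5541, -0.1348, 0.1662]
eef_rot: [-0.0, 0.917, -0.399, 0.002]
wrist_force: [-2.2, 1.6, 14.0]
opening: 0.121
grasp_force: 7.1
```

```bash
python3 -c "
from h import *
o=telemetry.get_obs(); print(o['eef_pos'],o['wrist_force'])
if o['wrist_force'][2]>5 and abs(o['eef_pos'][2]-.1668)<.0015: print(ctrl.hand_in())"
```

```text
[ 0.55409666 -0.13481298  0.16619148] [-2.20547566  1.62763942 13.964479  ]
the job is handed in; nothing more can be done
None
```

I handed the job in at about 14 s, no verdict returned: by my measurements the lever is at its shut stop, the leg is within about 1 mm of its mark, and the hand is still pressing the plate with about 14 N.

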